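Press the hub bearing home with one turn of the hand wheel

TASK

On the small bench press a bearing stands proud of the wheel hub by just one turn of the screw. With your fingertips or the outside of the fingers, push the press's hand wheel round clockwise (seen from above) by its upright black handle through exactly one full turn, so that the handle comes back to where it started, then leave it there and move clear. Do not grip the handle, do not start the wheel the wrong way or push it past the full turn, and leave the other things on the bench where they are.

Things in the scene. Friction and masses are not known exactly. Their poses are not given: they have to be found in the camera images.
- wheel (a joint): turn of the hand wheel about its upright axis, rad: 0 at the start of every run, grows clockwise seen from above, 6.283 is one full turn. No stop or click there: it would turn on. It resists with about 5 to 7 N at the handle and stays where it is left. Each turn lowers wheel, handle and ram by 8 mm
- wheel_hub (a point): centre of the hand wheel, on its upright axis at the middle height of the rim (180 mm above the bench at the start). The wheel is dark steel and lies level: rim of 75 mm mean radius, made of 16 mm round bar (166 mm over all), four 12 mm spokes, hub 40 mm across; the nut on the hub ends 22 mm above this point
- handle: the wheel's handle: upright black plastic cylinder, 22 mm across, a sleeve that spins freely on its pin, on the rim at the end of one spoke; it may start in any direction. Origin on its axis at the middle height of the rim, 75 mm from wheel_hub. The rim's upper side is 8 mm above the origin, the 22 mm grip runs from 10 to 62 mm above it, the top is at 66 mm
- press: the two-column bench press under the wheel, bolted down, standing differently in every run: dark base 150 x 250 mm, grey crosshead with its top 143 mm and column ends 151 mm above the bench; an aluminium bicycle hub stands on the base. Origin: centre of its underside, below the wheel's axis
- oil: clear plastic oil bottle, upright, 56 mm across, 150 mm tall, loose, beside the press; origin at its underside
- grease: white jar with a steel cap, 70 mm across, 65 mm tall, loose, on the robot's side of the press; origin at its underside
- spanner: steel spanner 170 mm long lying flat, loose, on the robot's side of the press; origin at its underside
- bearing: spare steel bearing ring, 42 mm across, 12 mm thick, lying flat, loose, beyond the press; origin at its underside
- tray: small open aluminium parts tray, 100 x 140 mm, 35 mm high, loose, beside the press; origin at its underside
- drift: round brass drift, 26 mm across, 90 mm tall, standing upright, loose, beyond the press; origin at its underside
- driver: screwdriver 190 mm long lying flat, loose, at the robot's side of the bench; origin at its underside

How it is judged:
By the outcome, as a careful person would: the job done as asked, in the order asked, and still so for the second after the job is handed in, with the robot touching nothing.
It also fails if it takes over 64 s, if anything falls off the work surface, if the arm or the gripper's body presses on something with over 40 N, if the wrist force passes 120 N, or if a joint passes its speed limit or range.

ROBOT

A 6-joint arm with a two-finger parallel gripper is mounted at the origin on the work surface. World frame = base frame: x ahead of the robot, y to its left, z up, the work surface at z = 0. Lengths are in m, angles in rad, forces in N, time in s.
With the tool pointing down it reaches from about 0.375 to 0.975 m from the base axis. Payload 3.8 kg.
Tool frame: the origin (TCP) lies on the mounting face of the last link; the fingertips stand env.tcp_to_tips ahead of it and the grasp point (between the pads) lies 147 mm ahead of it (env.tcp_to_tips is the distance from the TCP to the fingertips, in m); z points along the fingers, y is the direction in which the jaws open and shut (so a half turn about z gives the same grasp; the last joint's range is limited). The gripper opens to 88 mm and grips with 3 to 60 N. Pads are 18 mm wide; open, the fingers measure 123 mm over their backs; the gripper's body (75 mm by 187 mm) begins 45 mm behind the grasp point.
Start: joints at [-1.254, 0.264, 1.604, -0, 1.274, -0.037], TCP at [0.234, -0.633, 0.405] pointing down, gripper open.
Joint ranges: [-2.63, 2.63], [-0.94, 2.18], [0.31, 2.57], [-1.31, 4.45], [0, 2.66], [-2.55, 2.55]. Speed limits (rad/s): [2.57, 2.57, 3.14, 3.14, 3.14, 3.14].

INTERFACE

Orientations are given as a rotation vector (axis times angle).
In Python, from workcell import observe, camera, get_calibration, workorder, env gives the robot as it stands.
- The arm moves only by the shell command python3 -m creep 'ROWS' [FORCE]. ROWS is JSON, a list that holds one entry, the list of rows, each a list of 7 numbers: the turn, a rotation vector about the tool's x, y, z in units of 360 degrees (1.0 is 360 degrees), then the shift along the tool's x, y, z in units of 0.15 m (1.0 is 0.15 m), then the opening in per cent of the stroke, from 0 (shut) to 100 (fully open). A call has 1 to 20 rows; each row is the pose to reach, as a shift and turn from the pose commanded when the call began, along the tool's axes at that moment, turning the shorter way round; what a row does not reach only later rows make up. A row lasts 1/8 s, in which the tool goes at most 62.5 mm and 10.7 degrees, less where a joint would pass 70% of its speed; a pose out of reach is approached as far as the arm can. A call with a number of a shift or a turn outside -1 to 1 is refused whole. A call with a gripper value outside its range is refused whole. The fingers move at their own pace and stop on an object; FORCE is the grip in N (left out, the last holds). Time passes only in rows, so rows that repeat a pose let the fingers close. It gives the time, the measured TCP pose, the force and the opening at its end, in the units of the state.
- observe(): the state, without advancing time (a new reading comes with each control period).
- camera(name): name is "scene" or "top" or "wrist"; returns the picture (384x512x3 uint8, red, green, blue); there is no depth.
- get_calibration(name): a dict with "fx", "fy", "cx", "cy" (pixels), "camera_from_world" (4x4, takes a point from world to camera coordinates). Camera axes: x right, y up, looking along -z (the intrinsics and any distortion apply to the point x, -y, -z); pixel columns grow to the right and rows downward; lengths in m; the calibration is good to about 2 mm. A picture is of the moment at which its call begins: read the wrist's pose just before it. get_calibration takes no time and is no camera call; for the wrist camera it gives the pose at the moment of the call.
- workorder.close_job(): hands the job in, once; it reports no verdict.
The state is a dict: "t": time; "joint_pos": joint angles; "qd": joint speeds; "joint_torque": joint torques, N m; "position": TCP position; "eef_rot": TCP orientation; "ft_force": force on the tool from outside, world axes, zero at the start; "wrist_torque": the same for the moment, N m; "finger_gap": opening from 0.0 (shut) to 1.0 (fully open).
Only numpy, scipy, OpenCV 4.12 (cv2) and the standard library are available. Lean on these libraries where they do the work, as an engineer would, in place of code of your own. Each camera call takes 0.05 s, during which the arm holds its last target. There are 200 camera calls.

## Working session

There is one attempt and no reset: what is moved stays moved. The work goes in short steps, Python scripts to look and compute and a shell command to move; the robot and the scene stay as the last step left them, time stands still between calls to the robot, and variables do not carry over. Pictures are saved under pics/ and viewed, about 8 in all and at most 12, crops included, and the job is handed in when it is done.

```bash
ls; mkdir -p pics; python3 - <<'E'
from workcell import observe,camera,get_calibration,env
import cv2,numpy as np
s=observe();print(s['t'],s['position'],s['eef_rot'],s['finger_gap'],env.tcp_to_tips)
for n in('top','scene'):
    cv2.imwrite(f'pics/{n}0.png',camera(n)[:,:,::-1]);c=get_calibration(n);print(n,{k:np.round(v,4).tolist() for k,v in c.items() if not isinstance(v,str)})
E
```

```text
pics
0.0 [ 0.23373742 -0.63287282  0.40341759] [-3.09040147e+00 -5.52424609e-01  5.16233976e-04] 0.9990623667509871 0.166
top {'fx': 381.8823, 'fy': 381.8823, 'cx': 254.8945, 'cy': 187.4614, 'camera_from_world': [[0.0226, -0.9996, 0.0142, 0.0584], [0.9983, 0.0233, 0.0539, -0.5647], [-0.0543, 0.013, 0.9984, -0.9637], [0.0, 0.0, 0.0, 1.0]]}
scene {'fx': 496.6122, 'fy': 496.6122, 'cx': 256.4633, 'cy': 188.782, 'camera_from_world': [[0.7406, 0.6719, -0.0096, -0.4455], [-0.537, 0.6004, 0.5925, 0.167], [0.4039, -0.4337, 0.8055, -1.4945], [0.0, 0.0, 0.0, 1.0]]}
```

View pics/top0.png

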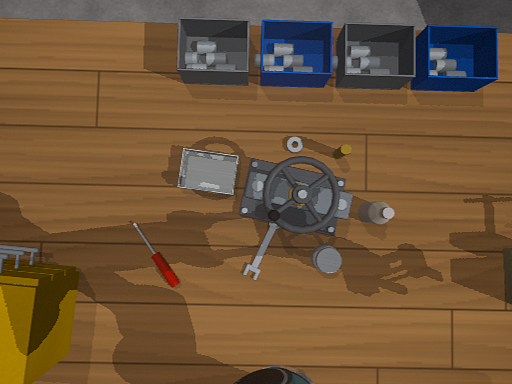

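View pics/scene0.png

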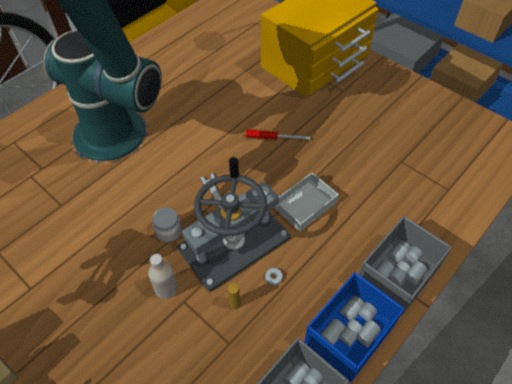

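The top view shows the wheel hub near pixel (302,195) and the handle at about (274,216). In the scene view the handle is at (234,168) and the hub at (231,200). I'll enlarge crops to get precise positions.

```bash
cat > h.py <<'E'
import numpy as np
from workcell import get_calibration
def ray(n,u,v,z):
    c=get_calibration(n);M=np.array(c['camera_from_world']);R=M[:3,:3];o=-R.T@M[:3,3]
    d=R.T@np.array([(u-c['cx'])/c['fx'],-(v-c['cy'])/c['fy'],-1]);return o+d*(z-o[2])/d[2]
def proj(n,p):
    c=get_calibration(n);M=np.array(c['camera_from_world']);q=M[:3,:3]@np.array(p)+M[:3,3]
    return np.array([c['cx']+c['fx']*q[0]/-q[2],c['cy']+c['fy']*q[1]/q[2]])
E
python3 - <<'E'
import cv2,numpy as np
from h import *
a=cv2.imread('pics/top0.png')[140:260,220:380];b=cv2.imread('pics/scene0.png')[140:260,170:330]
cv2.imwrite('pics/c0.png',np.vstack([cv2.resize(x,None,fx=2.5*1,fy=2.5,interpolation=3) for x in(a,b)]))
print(ray('top',302,195,.202),ray('top',274,216,.246),ray('scene',234,159,.246))
# dark rim mask
h=ray('top',302,195,.202)
t=np.linspace(0,6.28,100);
g=cv2.cvtColor(a,cv2.COLOR_BGR2HSV);print(g[55,82],g[76,54],g[20,82])
E
```

```text
[ 0.53970594 -0.02420602  0.202     ] [0.49584601 0.03584671 0.246     ] [0.50175336 0.03873772 0.246     ]
[109  13 162] [ 0 18 42] [130  10  79]
```

View pics/c0.png

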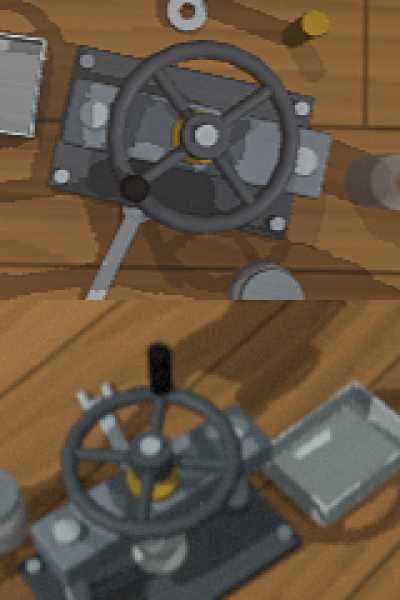

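Enlarged, the top view puts the nut at about (302,194), the rim centre at (301.8,195) and the handle top at (273.6,215.2). In the scene view the nut is at (230.4,198.4) and the handle top at (233.6,159.2). Next I'll triangulate these.

```bash
python3 - <<'E'
from h import *
from scipy.optimize import least_squares as L
nut=L(lambda p:np.r_[proj('top',p)-(302,194),proj('scene',p)-(230.4,198.4)],[.54,-.02,.2]);print(nut.x,nut.fun)
ht=L(lambda p:np.r_[proj('top',p)-(273.6,215.2),proj('scene',p)-(233.6,159.2)],[.5,.03,.24]);print(ht.x,ht.fun)
print(ray('top',301.8,195,.18),ray('top',302,194,.202),ray('top',273.6,215.2,.246))
# joint: hub xy + angle with known heights
f=L(lambda q:np.r_[proj('top',[q[0],q[1],.202])-(302,194),proj('scene',[q[0],q[1],.202])-(230.4,198.4),proj('top',[q[0],q[1],.18])-(301.8,195),
 *[proj(n,[q[0]+.075*np.cos(q[2]),q[1]+.075*np.sin(q[2]),.246])-m for n,m in(('top',(273.6,215.2)),('scene',(233.6,159.2)))]],[.54,-.02,2.2])
print(f.x,np.degrees(f.x[2]),f.fun.round(1))
q=f.x;t=q[2]-np.pi/2;h=q[:2]+.075*np.array([np.cos(q[2]),np.sin(q[2])])
print('handle',h,'tool at 30mm behind',h-.030*np.array([np.cos(t),np.sin(t)]),'yaw',np.degrees(t)+180)
E
```

```text
[ 0.54349954 -0.0232193   0.19815167] [-0.69749607 -0.76730921 -1.1108124  -0.01647892]
[0.49850668 0.03762054 0.24373322] [-0.55339425 -0.6077662  -0.94428281 -0.00843521]
[ 0.54051935 -0.02679392  0.18      ] [ 0.54177971 -0.02417305  0.202     ] [0.49738412 0.03665795 0.246     ]
[ 0.54267325 -0.02434272  2.18742129] 125.33000811057259 [ 0.1 -0.4 -1.8 -0.9 -1.1 -1.  -0.1 -1.  -1.  -0.3]
handle [0.49930188 0.0368449 ] tool at 30mm behind [0.47482683 0.01949635] yaw 215.33000811057258
```

```bash
python3 -m creep '[[[0,0,0,0,0,-0.2,0],[0,0,0,0.1,-0.1,-0.4,0],[0,0,0,0.25,-0.3,-0.53,0],[0,0,0,0.42,-0.5,-0.53,0],[0,0,0,0.59,-0.7,-0.53,0],[0,0,0,0.74,-0.88,-0.53,0],[0,0,0,0.74,-0.88,-0.53,0]]]'
for i in 1 2; do :; done
python3 -m creep '[[[0,0,0,0.15,-0.18,0,0],[0,0,0,0.35,-0.42,0,0],[0,0,0,0.55,-0.65,0,0],[0,0,0,0.74,-0.88,0,0]]]'
python3 -m creep '[[[0,0,0,0.2,-0.22,0,0],[0,0,0,0.37,-0.44,0,0],[0,0,0,0.55,-0.65,0,0],[0,0,0,0.74,-0.88,0,0]]]'
python3 -m creep '[[[0,0,0,0.2,-0.22,0,0],[0,0,0,0.37,-0.44,0,0],[0,0,0,0.59,-0.7,0,0],[0,0,0,0.74,-0.88,0,0],[0,0,0,0.74,-0.88,0,0]]]'
python3 -c "
from workcell import observe
print(observe())"
```

```text
t: 0.98
position: [0.2928, -0.4691, 0.4841]
eef_rot: [-3.091, -0.557, -0.0]
ft_force: [0.5, -0.9, 0.1]
finger_gap: 0.231
t: 1.48
position: [0.3509, -0.3084, 0.484]
eef_rot: [3.093, 0.551, -0.0]
ft_force: [0.9, -0.8, 0.6]
finger_gap: 0.004
t: 1.98
position: [0.4096, -0.1461, 0.4841]
eef_rot: [3.092, 0.551, 0.0]
ft_force: [0.9, -0.6, -0.4]
finger_gap: 0.004
t: 2.6
position: [0.4684, 0.017, 0.4838]
eef_rot: [3.092, 0.558, -0.001]
ft_force: [0.0, -0.3, 0.4]
finger_gap: 0.007
{'t': 2.6, 'joint_pos': array([-1.68611260e-02, -1.75690166e-01,  1.91767705e+00, -2.53217637e-04,
        1.40025070e+00,  1.19704421e+00]), 'qd': array([-0.04423447, -0.01812847,  0.01653179, -0.02415452,  0.01263685,
       -0.02493728]), 'joint_torque': array([  1.15679048, -26.99775696, -37.18398929,   0.32435814,
        -0.16736808,   0.22672764]), 'position': array([0.468434  , 0.01696097, 0.4838095 ]), 'eef_rot': array([ 3.09157678e+00,  5.57677893e-01, -1.06981332e-03]), 'ft_force': array([ 0.0277364 , -0.28353723,  0.44043805]), 'wrist_torque': array([-0.04322332, -0.01177838,  0.03302035]), 'finger_gap': 0.006730523220327108}
```

```bash

for k in 1; do python3 -m creep '[[[0,0,-0.025,0,0,0,0],[0,0,-0.05,0,0,0,0],[0,0,-0.08,0,0,0,0],[0,0,-0.11,0,0,0,0],[0,0,-0.14,0,0,0,0],[0,0,-0.165,0,0,0,0],[0,0,-0.19,0,0,0,0],[0,0,-0.22,0,0,0,0],[0,0,-0.25,0,0,0,0],[0,0,-0.271,0,0,0,0]]]'; python3 -m creep '[[[0,0,-0.025,0,0,0,0],[0,0,-0.05,0,0,0,0],[0,0,-0.08,0,0,0,0],[0,0,-0.11,0,0,0,0],[0,0,-0.14,0,0,0,0],[0,0,-0.165,0,0,0,0],[0,0,-0.19,0,0,0,0],[0,0,-0.22,0,0,0,0],[0,0,-0.25,0,0,0,0],[0,0,-0.271,0,0,0,0],[0,0,-0.271,0,0,0,0]]]'; done
cat >> h.py <<'E'
from scipy.spatial.transform import Rotation as Ro
HUB=np.array([.5425,-.0243])
def st():
    from workcell import observe
    s=observe();R=Ro.from_rotvec(s['eef_rot']).as_matrix();p=s['position']
    yaw=np.degrees(np.arctan2(R[1,0],R[0,0]));c=R.T@(np.r_[HUB,p[2]]-p)
    print('t',s['t'],'p',p.round(4),'yaw',round(yaw,1),'j6',s['joint_pos'][5].round(2),'F',s['ft_force'].round(1),'hub in tool /0.15',(c/.15).round(3),'tips z',round(p[2]-.166,4))
    return s,R,p
E
python3 - <<'E'
from h import *
s,R,p=st()
from workcell import camera
import cv2
W=get_calibration('wrist');cv2.imwrite('pics/w1.png',camera('wrist')[:,:,::-1])
for n,q in (('hub',[*HUB,.202]),('handle',[.4993,.0368,.246])):print(n,proj('wrist',q),(R.T@(np.array(q)-p)/.15).round(3))
E
```

```text
t: 3.85
position: [0.4675, 0.0142, 0.484]
eef_rot: [1.618, 2.693, -0.002]
ft_force: [-0.5, 1.2, -0.5]
finger_gap: 0.003
t: 5.22
position: [0.4675, 0.0145, 0.4841]
eef_rot: [0.95, -2.994, 0.001]
ft_force: [-0.4, 0.2, -0.2]
finger_gap: 0.007
t 5.225 p [0.4675 0.0145 0.4841] yaw -144.8 j6 -2.21 F [-0.4  0.2 -0.2] hub in tool /0.15 [-0.259 -0.499  0.   ] tips z 0.3181
hub [185.72261857 220.94222846] [-0.261 -0.499  1.88 ]
handle [257.86021343 240.33371416] [-0.26   0.     1.587]
```

View pics/w1.png

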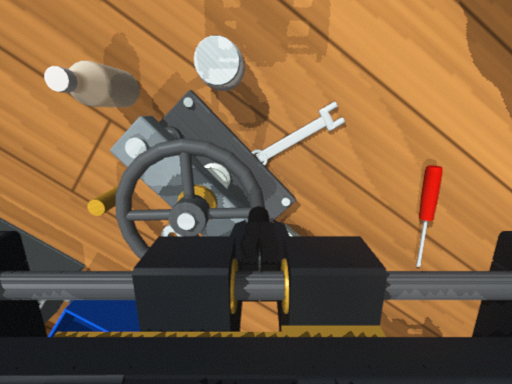

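The wrist view shows the nut at (186,221), and my estimate predicts (185.7,220.9), so the hub position holds. The handle is hidden below the fingers, as expected. Now I'll descend behind it.

```bash
python3 -m creep '[[[0,0,0,0,0,0.15,0],[0,0,0,0,0,0.35,0],[0,0,0,0,0,0.55,0],[0,0,0,0,0,0.7,0],[0,0,0,0,0,0.75,0],[0,0,0,-0.05,0,0.75,0],[0,0,0,-0.1,0,0.75,0],[0,0,0,-0.12,0,0.75,0],[0,0,0,-0.12,0,0.75,0]]]'
python3 - <<'E'
from h import *
s,R,p=st()
c=R.T@(np.r_[HUB,p[2]]-p)/.15
for k in range(1,21):
    a=k/60*2*np.pi;x=c[0]*np.cos(a)-c[1]*np.sin(a);y=c[0]*np.sin(a)+c[1]*np.cos(a);print(f'[0,0,{k/60:.4f},{c[0]-x:.3f},{c[1]-y:.3f},0,0]',end=',')
E
```

```text
t: 6.4
position: [0.4825, 0.0264, 0.3727]
eef_rot: [-0.955, 2.992, -0.001]
ft_force: [-2.3, -2.5, 2.9]
finger_gap: 0.006
t 6.4 p [0.4825 0.0264 0.3727] yaw -144.6 j6 -2.19 F [-2.3 -2.5  2.9] hub in tool /0.15 [-0.13  -0.507  0.001] tips z 0.2067
[0,0,0.0167,-0.054,0.011,0,0],[0,0,0.0333,-0.108,0.016,0,0],[0,0,0.0500,-0.163,0.015,0,0],[0,0,0.0667,-0.217,0.009,0,0],[0,0,0.0833,-0.271,-0.003,0,0],[0,0,0.1000,-0.323,-0.020,0,0],[0,0,0.1167,-0.373,-0.043,0,0],[0,0,0.1333,-0.420,-0.071,0,0],[0,0,0.1500,-0.464,-0.104,0,0],[0,0,0.1667,-0.504,-0.141,0,0],[0,0,0.1833,-0.540,-0.182,0,0],[0,0,0.2000,-0.572,-0.226,0,0],[0,0,0.2167,-0.599,-0.274,0,0],[0,0,0.2333,-0.621,-0.324,0,0],[0,0,0.2500,-0.637,-0.377,0,0],[0,0,0.2667,-0.648,-0.430,0,0],[0,0,0.2833,-0.653,-0.485,0,0],[0,0,0.3000,-0.653,-0.540,0,0],[0,0,0.3167,-0.646,-0.594,0,0],[0,0,0.3333,-0.634,-0.648,0,0],
```

```bash
python3 -m creep '[[[0,0,0.0167,-0.054,0.011,0,0],[0,0,0.0333,-0.108,0.016,0,0],[0,0,0.05,-0.163,0.015,0,0],[0,0,0.0667,-0.217,0.009,0,0],[0,0,0.0833,-0.271,-0.003,0,0]]]'
python3 - <<'E'
from h import *
s,R,p=st()
from workcell import camera
import cv2
cv2.imwrite('pics/s2.png',cv2.resize(np.vstack([camera('scene')[120:270,150:350,::-1],camera('top')[120:270,200:400,::-1]]),None,fx=2,fy=2))
E
```

```text
t: 7.02
position: [0.5149, 0.0498, 0.372]
eef_rot: [0.143, -3.136, -0.001]
ft_force: [-6.2, 0.2, 4.0]
finger_gap: 0.002
t 7.025 p [0.5149 0.0498 0.372 ] yaw -174.8 j6 -1.61 F [-6.2  0.2  4. ] hub in tool /0.15 [-0.139 -0.509 -0.001] tips z 0.206
```

View pics/s2.png

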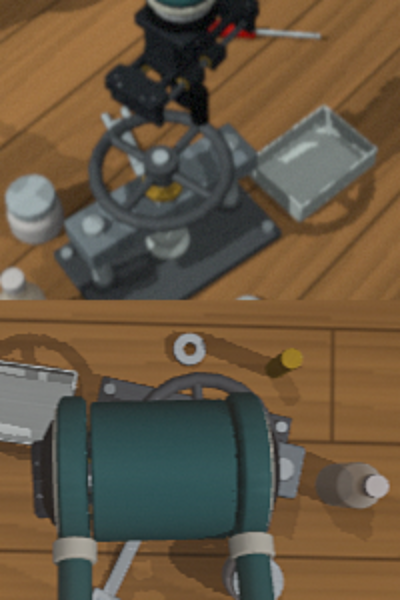

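The picture shows the handle standing against the closed fingers at about (198,100) in the scene crop. The 6 N reaction opposes the push, and nothing else has moved. I'll continue the circle.

```bash
python3 -m creep '[[[0,0,0.0167,-0.054,0.011,0,0],[0,0,0.0333,-0.108,0.016,0,0],[0,0,0.05,-0.163,0.015,0,0],[0,0,0.0667,-0.217,0.009,0,0],[0,0,0.0833,-0.271,-0.003,0,0],[0,0,0.1,-0.323,-0.02,0,0],[0,0,0.1167,-0.373,-0.043,0,0],[0,0,0.1333,-0.42,-0.071,0,0],[0,0,0.15,-0.464,-0.104,0,0],[0,0,0.1667,-0.504,-0.141,0,0],[0,0,0.1833,-0.54,-0.182,0,0],[0,0,0.2,-0.572,-0.226,0,0],[0,0,0.2167,-0.599,-0.274,0,0],[0,0,0.2333,-0.621,-0.324,0,0],[0,0,0.25,-0.637,-0.377,0,0]]]'
python3 -c "
from h import *
st()"
```

```text
t: 9.0
position: [0.6157, 0.0039, 0.3702]
eef_rot: [-2.113, -2.319, -0.004]
ft_force: [0.9, 6.2, -4.9]
finger_gap: 0.005
t 9.0 p [0.6157 0.0039 0.3702] yaw 95.3 j6 -0.13 F [ 0.9  6.2 -4.9] hub in tool /0.15 [-0.142 -0.503 -0.   ] tips z 0.2042
```

```bash
python3 -m creep '[[[0,0,0.0167,-0.054,0.011,0,0],[0,0,0.0333,-0.108,0.016,0,0],[0,0,0.05,-0.163,0.015,0,0],[0,0,0.0667,-0.217,0.009,0,0],[0,0,0.0833,-0.271,-0.003,0,0],[0,0,0.1,-0.323,-0.02,0,0],[0,0,0.1167,-0.373,-0.043,0,0],[0,0,0.1333,-0.42,-0.071,0,0],[0,0,0.15,-0.464,-0.104,0,0],[0,0,0.1667,-0.504,-0.141,0,0],[0,0,0.1833,-0.54,-0.182,0,0],[0,0,0.2,-0.572,-0.226,0,0],[0,0,0.2167,-0.599,-0.274,0,0],[0,0,0.2333,-0.621,-0.324,0,0],[0,0,0.25,-0.637,-0.377,0,0],[0,0,0.2667,-0.648,-0.43,0,0],[0,0,0.2833,-0.653,-0.485,0,0],[0,0,0.3,-0.653,-0.54,0,0],[0,0,0.3167,-0.646,-0.594,0,0],[0,0,0.3333,-0.634,-0.648,0,0]]]'
python3 -c "
from h import *
st()"
```

```text
t: 11.5
position: [0.5293, -0.1019, 0.3716]
eef_rot: [-3.069, 0.671, -0.009]
ft_force: [6.5, -2.1, -5.7]
finger_gap: 0.008
t 11.5 p [ 0.5293 -0.1019  0.3716] yaw -24.7 j6 1.76 F [ 6.5 -2.1 -5.7] hub in tool /0.15 [-0.136 -0.507 -0.   ] tips z 0.2056
```

```bash
python3 -m creep '[[[0,0,0,0.06,0,0,0],[0,0,0,0.15,0,0,0],[0,0,0,0.15,0,-0.1,0],[0,0,0,0.15,0,-0.35,0],[0,0,0,0.15,0,-0.6,0],[0,0,-0.025,0.15,0,-0.7,0],[0,0,-0.05,0.15,0,-0.7,0],[0,0,-0.08,0.15,0,-0.7,0],[0,0,-0.11,0.15,0,-0.7,0],[0,0,-0.135,0.15,0,-0.7,0],[0,0,-0.16,0.15,0,-0.7,0],[0,0,-0.19,0.15,0,-0.7,0],[0,0,-0.22,0.15,0,-0.7,0],[0,0,-0.25,0.15,0,-0.7,0]]]'
python3 -m creep '[[[0,0,-0.025,0,0,0,0],[0,0,-0.05,0,0,0,0],[0,0,-0.08,0,0,0,0],[0,0,-0.11,0,0,0,0],[0,0,-0.135,0,0,0,0],[0,0,-0.16,0,0,0,0],[0,0,-0.19,0,0,0,0],[0,0,-0.22,0,0,0,0],[0,0,-0.25,0,0,0,0],[0,0,-0.25,0,0,0,0],[0,0,-0.25,0,0,0,0]]]'
python3 - <<'E'
from h import *
s,R,p=st()
from workcell import camera
import cv2
A=camera('wrist')[:,:,::-1]
B=camera('scene')[:,:,::-1]
cv2.imwrite('pics/w3.png',np.hstack([cv2.resize(A,(400,300)),cv2.resize(B[100:250,150:350],(400,300))]))
for n in('wrist','scene'):
  print(n,proj(n,[*HUB,.202-.0053]))
  for d in (238,242,246,250):
    a=np.radians(125.3-d);z=.246-.008*d/360;print(d,proj(n,[HUB[0]+.075*np.cos(a),HUB[1]+.075*np.sin(a),z]).round(1))
E
```

```text
t: 13.25
position: [0.5489, -0.111, 0.478]
eef_rot: [2.639, 1.703, 0.001]
ft_force: [0.0, 0.1, 0.8]
finger_gap: 0.007
t: 14.62
position: [0.5487, -0.111, 0.4773]
eef_rot: [0.677, 3.067, 0.0]
ft_force: [-0.8, -0.7, -0.4]
finger_gap: 0.006
t 14.625 p [ 0.5487 -0.111   0.4773] yaw 155.1 j6 -1.38 F [-0.8 -0.7 -0.4] hub in tool /0.15 [ 0.281  0.507 -0.   ] tips z 0.3113
wrist [339.36198538 142.70595166]
238 [260.5 152.8]
242 [260.5 146.2]
246 [260.9 139.5]
250 [261.8 132.7]
scene [228.66442725 198.81031019]
238 [195.  199.3]
242 [194.2 197.5]
246 [193.6 195.6]
250 [193.1 193.7]
```

View pics/w3.png

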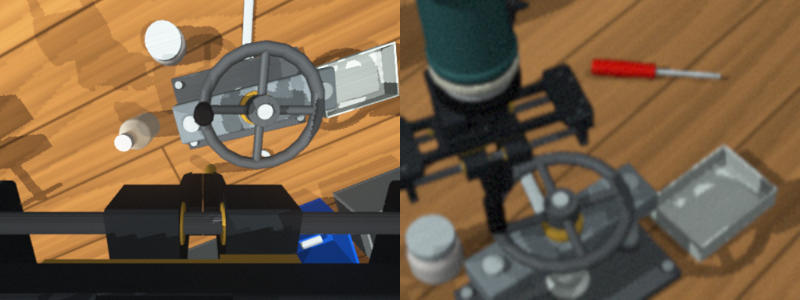

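The wrist view shows the handle fully clear, at about (260,143) in full-resolution pixels, and the nut at (339,142) as predicted. That puts the wheel at roughly 244°. I'll measure it more precisely and set up the second push.

```bash
cat >> h.py <<'E'
def wheel(guess,save=None):
    """wheel turn in deg from the handle top seen by the wrist camera"""
    from workcell import camera
    import cv2
    from scipy.optimize import least_squares as L
    A=camera('wrist')
    P=lambda d:proj('wrist',[HUB[0]+.075*np.cos(np.radians(125.3-d)),HUB[1]+.075*np.sin(np.radians(125.3-d)),.246-.008*d/360])
    u=P(guess);m=(A.max(2)<50).astype(np.uint8)
    n,l,s,c=cv2.connectedComponentsWithStats(m)
    for i in range(1,n):
        if s[i,4]>100 and np.linalg.norm(c[i]-u)<80:print('blob',s[i],c[i].round(1))
    print('pred',u.round(1))
    if save:cv2.imwrite(save,A[:,:,::-1])
    return P
E
python3 - <<'E'
from h import *
P=wheel(244,'pics/w4.png')
c=np.array([.133,.507])
for k in range(1,21):
    a=k*5/360*2*np.pi;x=c[0]*np.cos(a)-c[1]*np.sin(a);y=c[0]*np.sin(a)+c[1]*np.cos(a);print(f'[0,0,{k*5/360:.4f},{c[0]-x:.3f},{c[1]-y:.3f},0,0]',end=',')
E
python3 -m creep '[[[0,0,0,0,0,0.15,0],[0,0,0,0,0,0.35,0],[0,0,0,0,0,0.55,0],[0,0,0,0,0,0.7,0],[0,0,0,0,0,0.72,0],[0,0,0,0.05,0,0.72,0],[0,0,0,0.1,0,0.72,0],[0,0,0,0.13,0,0.72,0],[0,0,0,0.148,0,0.72,0],[0,0,0,0.148,0,0.72,0]]]'
python3 -c "
from h import *
st()"
```

```text
blob [248 131  26  30 600] [260.6 145.8]
pred [260.7 142.9]
[0,0,0.0139,0.045,-0.010,0,0],[0,0,0.0278,0.090,-0.015,0,0],[0,0,0.0417,0.136,-0.017,0,0],[0,0,0.0556,0.181,-0.015,0,0],[0,0,0.0694,0.227,-0.009,0,0],[0,0,0.0833,0.271,0.001,0,0],[0,0,0.0972,0.315,0.015,0,0],[0,0,0.1111,0.357,0.033,0,0],[0,0,0.1250,0.397,0.054,0,0],[0,0,0.1389,0.436,0.079,0,0],[0,0,0.1528,0.472,0.107,0,0],[0,0,0.1667,0.506,0.138,0,0],[0,0,0.1806,0.536,0.172,0,0],[0,0,0.1944,0.564,0.209,0,0],[0,0,0.2083,0.588,0.247,0,0],[0,0,0.2222,0.609,0.288,0,0],[0,0,0.2361,0.626,0.330,0,0],[0,0,0.2500,0.640,0.374,0,0],[0,0,0.2639,0.650,0.419,0,0],[0,0,0.2778,0.655,0.464,0,0],t: 16.02
position: [0.5289, -0.1018, 0.3696]
eef_rot: [0.673, 3.066, -0.0]
ft_force: [1.8, -1.4, 1.5]
finger_gap: 0.003
t 16.025 p [ 0.5289 -0.1018  0.3696] yaw 155.2 j6 -1.38 F [ 1.8 -1.4  1.5] hub in tool /0.15 [ 0.134  0.507 -0.   ] tips z 0.2036
```

```bash
python3 -m creep '[[[0,0,0.0139,0.045,-0.01,0,0],[0,0,0.0278,0.09,-0.015,0,0],[0,0,0.0417,0.136,-0.017,0,0],[0,0,0.0556,0.181,-0.015,0,0],[0,0,0.0694,0.227,-0.009,0,0],[0,0,0.0833,0.271,0.001,0,0],[0,0,0.0972,0.315,0.015,0,0],[0,0,0.1111,0.357,0.033,0,0],[0,0,0.125,0.397,0.054,0,0],[0,0,0.1389,0.436,0.079,0,0],[0,0,0.1528,0.472,0.107,0,0],[0,0,0.1667,0.506,0.138,0,0],[0,0,0.1806,0.536,0.172,0,0],[0,0,0.1944,0.564,0.209,0,0],[0,0,0.2083,0.588,0.247,0,0],[0,0,0.2222,0.609,0.288,0,0],[0,0,0.2361,0.626,0.33,0,0],[0,0,0.25,0.64,0.374,0,0],[0,0,0.2639,0.65,0.419,0,0],[0,0,0.2778,0.655,0.464,0,0]]]'
python3 - <<'E'
from h import *
st();P=wheel(341,'pics/w5.png')
for d in(336,341,346):print(d,P(d).round(1))
E
```

```text
t: 18.52
position: [0.4674, 0.0018, 0.3677]
eef_rot: [2.785, 1.452, -0.008]
ft_force: [-2.3, -6.3, -2.1]
finger_gap: 0.006
t 18.525 p [0.4674 0.0018 0.3677] yaw 55.1 j6 0.56 F [-2.3 -6.3 -2.1] hub in tool /0.15 [ 0.144  0.51  -0.002] tips z 0.2017
blob [    0   178   482   154 22897] [249.7 271.1]
pred [265.9 225.8]
336 [266.3 239.5]
341 [265.9 225.8]
346 [266.9 211.6]
```

View pics/w5.png

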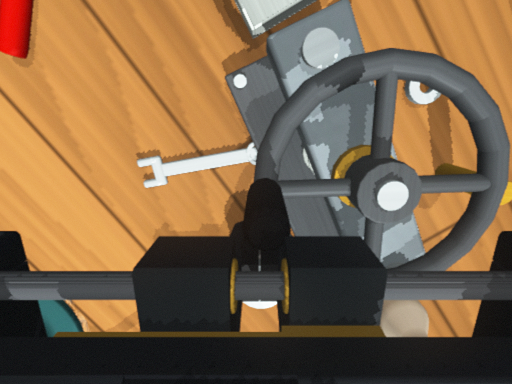

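The wrist view shows the handle against the fingertips at about (265,205), with the spoke pointing at the nut (392,197). The wheel is near 339°. I'll push to just short of a full turn, back off, lift and move clear to measure.

```bash
python3 -m creep '[[[0,0,0.0083,0.027,-0.007,0,0],[0,0,0.0167,0.054,-0.012,0,0],[0,0,0.025,0.082,-0.015,0,0],[0,0,0.0333,0.109,-0.016,0,0],[0,0,0.0417,0.136,-0.017,0,0],[0,0,0.0486,0.159,-0.016,0,0],[0,0,0.0486,0.159,-0.016,0,0]]]'
python3 -c "
from h import *
st()"
python3 -m creep '[[[0,0,0,-0.06,0,0,0],[0,0,0,-0.15,0,0,0],[0,0,0,-0.15,0,-0.15,0],[0,0,0,-0.15,0,-0.4,0],[0,0,0,-0.15,0,-0.65,0],[0,0,0,-0.15,0,-0.72,0],[0,0,0,-0.15,0,-0.72,0]]]'
python3 - <<'E'
from h import *
s,R,p=st();P=wheel(357,'pics/w6.png')
for d in(354,357,360):print(d,P(d).round(1))
E
```

```text
t: 19.45
position: [0.4789, 0.0232, 0.3674]
eef_rot: [-2.972, -1.018, 0.008]
ft_force: [-2.9, -3.7, -1.6]
finger_gap: 0.01
t 19.45 p [0.4789 0.0232 0.3674] yaw 37.8 j6 0.91 F [-2.9 -3.7 -1.6] hub in tool /0.15 [ 0.141  0.51  -0.002] tips z 0.2014
t: 20.32
position: [0.462, 0.0097, 0.4771]
eef_rot: [2.972, 1.016, 0.002]
ft_force: [0.8, -0.1, -1.0]
finger_gap: 0.003
t 20.325 p [0.462  0.0097 0.4771] yaw 37.7 j6 0.88 F [ 0.8 -0.1 -1. ] hub in tool /0.15 [0.286 0.508 0.001] tips z 0.3111
blob [315 119  17  33 120] [320.2 131.9]
blob [250 131  25  32 599] [261.9 146.5]
pred [262.3 146.5]
354 [262.4 151.5]
357 [262.3 146.5]
360 [262.3 141.5]
```

```bash
python3 -m creep '[[[0,0,0,-0.1,0.1,0,0],[0,0,0,-0.28,0.28,0,0],[0,0,0,-0.5,0.45,0,0],[0,0,0,-0.77,0.67,0,0]]]'
python3 -m creep '[[[0,0,0,-0.2,0.18,0,0],[0,0,0,-0.4,0.36,0,0],[0,0,0,-0.6,0.52,0,0],[0,0,0,-0.77,0.67,0,0],[0,0,0,-0.77,0.67,0,0]]]'
python3 - <<'E'
from h import *
from workcell import camera
import cv2
st()
for n in('top','scene'): cv2.imwrite(f'pics/{n}7.png',camera(n)[:,:,::-1])
cr={'top':(slice(150,240),slice(230,350)),'scene':(slice(140,230),slice(180,300))}
cv2.imwrite('pics/c7.png',np.vstack([np.hstack([cv2.resize(cv2.imread(f'pics/{n}{k}.png')[cr[n]],None,fx=3.3,fy=3.3,interpolation=3) for k in(0,7)]) for n in cr]))
for n,g,z in(('top',(274,216),0),('scene',(234,166),0)):
  for k in(0,7):
    I=cv2.imread(f'pics/{n}{k}.png').max(2).astype(float)
    u,v=g;w=I[v-11:v+12,u-10:u+11];m=np.clip(60-w,0,25)
    nn,l,s,c=cv2.connectedComponentsWithStats((w<50).astype(np.uint8));i=1+np.argmax(s[1:,4]);mm=cv2.dilate((l==i).astype(np.uint8),np.ones((3,3)))*m
    Y,X=np.mgrid[v-11:v+12,u-10:u+11];print(n,k,s[i],(X*mm).sum()/mm.sum(),(Y*mm).sum()/mm.sum())
  for d in(0,355,360,365):
    a=np.radians(125.3-d);e=.008*d/360
    q=[proj(n,[HUB[0]+.075*np.cos(a),HUB[1]+.075*np.sin(a),zz-e]) for zz in(.195,.22,.246)]
    print(d,np.round(q,2).tolist())
E
```

```text
t: 20.88
position: [0.4316, -0.141, 0.4742]
eef_rot: [-2.969, -1.018, 0.004]
ft_force: [-0.2, -0.5, 0.3]
finger_gap: 0.003
t: 21.5
position: [0.4017, -0.2918, 0.4741]
eef_rot: [-2.971, -1.01, 0.004]
ft_force: [-0.1, -0.5, -0.1]
finger_gap: 0.009
t 21.5 p [ 0.4017 -0.2918  0.4741] yaw 37.6 j6 0.24 F [-0.1 -0.5 -0.1] hub in tool /0.15 [ 1.831e+00 -8.420e-01  1.000e-03] tips z 0.3081
top 0 [  2   5  15  16 125] 273.1679970972424 215.2343976777939
top 7 [  4   5  17  18 145] 275.67274902781935 217.2476817230033
0 [[271.95, 213.89], [272.68, 214.08], [273.49, 214.28]]
355 [[273.59, 216.34], [274.36, 216.6], [275.22, 216.89]]
360 [[271.73, 213.83], [272.44, 214.01], [273.23, 214.22]]
365 [[270.1, 211.17], [270.76, 211.27], [271.49, 211.38]]
scene 0 [  6   3  10  20 162] 233.7471754958574 167.79864423801155
scene 7 [  4   5   9  18 137] 231.87760493102436 168.87760493102436
0 [[233.66, 172.97], [233.15, 166.19], [232.6, 158.87]]
355 [[231.03, 174.91], [230.47, 168.2], [229.88, 160.97]]
360 [[233.82, 175.09], [233.31, 168.38], [232.77, 161.15]]
365 [[236.58, 175.47], [236.12, 168.76], [235.63, 161.54]]
```

View pics/c7.png

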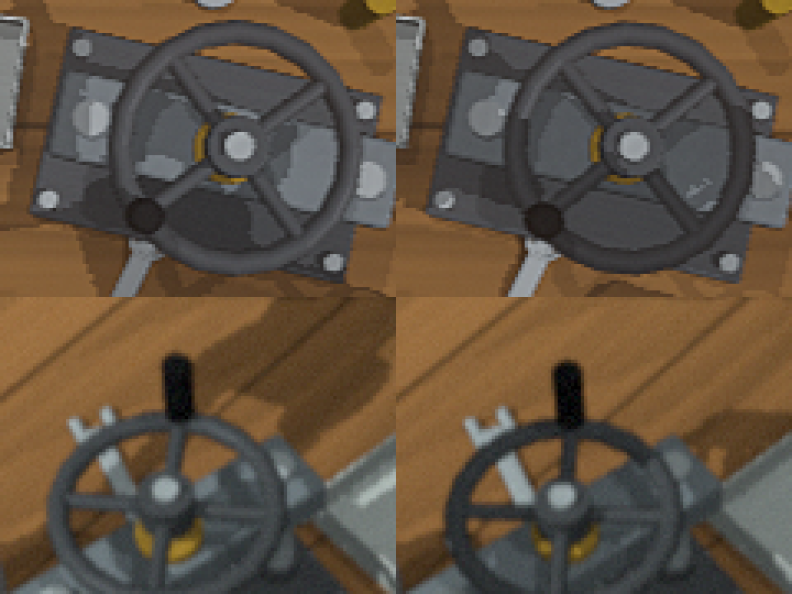

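The before and after crops (handle at (178,388) against (567,395)-396) show it a little short of its start. By the scene camera it is 3.6° short, and kinematics gives 3.4°. I'll retrace the path and add 3.5°.

```bash
python3 -m creep '[[[0,0,0,0.15,-0.14,0,0],[0,0,0,0.35,-0.3,0,0],[0,0,0,0.55,-0.48,0,0],[0,0,0,0.77,-0.67,0,0]]]'
python3 -m creep '[[[0,0,0,0.2,-0.18,0,0],[0,0,0,0.4,-0.36,0,0],[0,0,0,0.6,-0.52,0,0],[0,0,0,0.77,-0.67,0,0],[0,0,0,0.77,-0.67,0,0]]]'
python3 -m creep '[[[0,0,0,0,0,0.15,0],[0,0,0,0,0,0.35,0],[0,0,0,0,0,0.55,0],[0,0,0,0,0,0.68,0],[0,0,0,0,0,0.72,0],[0,0,0,0.05,0,0.72,0],[0,0,0,0.1,0,0.72,0],[0,0,0,0.13,0,0.72,0],[0,0,0,0.15,0,0.72,0],[0,0,0,0.15,0,0.72,0]]]'
python3 -c "
from h import *
st()"
python3 -m creep '[[[0,0,0.003,0.01,-0.003,0,0],[0,0,0.006,0.02,-0.005,0,0],[0,0,0.0097,0.032,-0.008,0,0],[0,0,0.0097,0.032,-0.008,0,0],[0,0,0.0097,0.032,-0.008,0,0]]]'
python3 -c "
from h import *
st()"
```

```text
t: 22.1
position: [0.4322, -0.1378, 0.4761]
eef_rot: [-2.971, -1.017, 0.0]
ft_force: [1.3, -0.5, 0.0]
finger_gap: 0.003
t: 22.72
position: [0.4617, 0.0126, 0.4761]
eef_rot: [-2.969, -1.024, 0.001]
ft_force: [-0.3, 0.6, -0.7]
finger_gap: 0.006
t: 23.98
position: [0.4801, 0.0236, 0.3692]
eef_rot: [2.972, 1.016, -0.001]
ft_force: [-2.7, -2.4, 2.8]
finger_gap: 0.001
t 23.975 p [0.4801 0.0236 0.3692] yaw 37.8 j6 0.91 F [-2.7 -2.4  2.8] hub in tool /0.15 [0.134 0.507 0.   ] tips z 0.2032
t: 24.6
position: [0.4829, 0.0274, 0.3689]
eef_rot: [3.002, 0.925, -0.001]
ft_force: [-4.3, -2.8, 4.6]
finger_gap: 0.004
t 24.6 p [0.4829 0.0274 0.3689] yaw 34.3 j6 0.98 F [-4.3 -2.8  4.6] hub in tool /0.15 [0.135 0.508 0.   ] tips z 0.2029
```

```bash
python3 -m creep '[[[0,0,0,-0.06,0,0,0],[0,0,0,-0.15,0,0,0],[0,0,0,-0.15,0,-0.15,0],[0,0,0,-0.15,0,-0.4,0],[0,0,0,-0.15,0,-0.65,0],[0,0,0,-0.15,0,-0.72,0],[0,0,0,-0.15,0,-0.72,0]]]'
python3 -c "
from h import *
P=wheel(360,'pics/w8.png')
for d in(357,360,363):print(d,P(d).round(1))"
python3 -m creep '[[[0,0,0,-0.1,0.1,0,0],[0,0,0,-0.28,0.28,0,0],[0,0,0,-0.5,0.45,0,0],[0,0,0,-0.77,0.67,0,0]]]'
python3 -m creep '[[[0,0,0,-0.2,0.18,0,0],[0,0,0,-0.4,0.36,0,0],[0,0,0,-0.6,0.52,0,0],[0,0,0,-0.77,0.67,0,0],[0,0,0,-0.77,0.67,0,0]]]'
python3 - <<'E'
from h import *
from workcell import camera
import cv2
st()
for n in('top','scene'): cv2.imwrite(f'pics/{n}9.png',camera(n)[:,:,::-1])
cr={'top':(slice(150,240),slice(230,350)),'scene':(slice(140,230),slice(180,300))}
cv2.imwrite('pics/c9.png',np.vstack([np.hstack([cv2.resize(cv2.imread(f'pics/{n}{k}.png')[cr[n]],None,fx=3.3,fy=3.3,interpolation=3) for k in(0,9)]) for n in cr]))
for n,g in(('top',(274,216)),('scene',(234,166))):
  for k in(0,7,9):
    for T in (35,45,50):
      I=cv2.imread(f'pics/{n}{k}.png').max(2).astype(float)
      u,v=g;w=I[v-11:v+12,u-10:u+11]
      nn,l,s,c=cv2.connectedComponentsWithStats((w<T).astype(np.uint8));i=1+np.argmax(s[1:,4]);print(n,k,T,s[i],c[i].round(2)+[u-10,v-11])
E
```

```text
t: 25.48
position: [0.4642, 0.0147, 0.4766]
eef_rot: [3.002, 0.925, 0.002]
ft_force: [-0.3, -0.1, 0.1]
finger_gap: 0.003
blob [315 119  17  33 119] [320.5 132. ]
blob [250 129  25  32 599] [262.1 144.7]
pred [262.4 147.3]
357 [262.6 152.3]
360 [262.4 147.3]
363 [262.5 142.4]
t: 26.02
position: [0.4247, -0.1338, 0.4741]
eef_rot: [-2.999, -0.927, 0.004]
ft_force: [1.1, -0.2, 0.4]
finger_gap: 0.004
t: 26.65
position: [0.3857, -0.2826, 0.4741]
eef_rot: [-3.001, -0.919, 0.004]
ft_force: [0.3, 0.6, -0.6]
finger_gap: 0.001
t 26.65 p [ 0.3857 -0.2826  0.4741] yaw 34.1 j6 0.29 F [ 0.3  0.6 -0.6] hub in tool /0.15 [ 1.83e+00 -8.41e-01  1.00e-03] tips z 0.3081
top 0 35 [ 5  5 10 11 28] [271.82 214.36]
top 0 45 [  4   5  12  11 104] [273.25 214.98]
top 0 50 [  2   5  15  16 125] [273.26 215.28]
top 7 35 [ 5  7 12 11 41] [274.22 216.2 ]
top 7 45 [  4   6  16  17 116] [274.82 216.93]
top 7 50 [  4   5  17  18 145] [275.73 217.34]
top 9 35 [ 4  4 11 11 41] [272.34 213.73]
top 9 45 [  3   4  12  11 106] [272.6  213.86]
top 9 50 [  2   4  17  19 144] [273.72 215.57]
scene 0 35 [  6   3   9  20 145] [233.71 167.59]
scene 0 45 [  6   3   9  20 153] [233.66 167.72]
scene 0 50 [  6   3  10  20 162] [233.78 167.86]
scene 7 35 [  4   5   9  18 128] [231.87 168.88]
scene 7 45 [  4   5   9  18 135] [231.87 168.87]
scene 7 50 [  4   5   9  18 137] [231.88 168.89]
scene 9 35 [  7   5   8  18 126] [234.54 169.05]
scene 9 45 [  7   5   9  18 134] [234.56 168.93]
scene 9 50 [  6   5  10  18 137] [234.49 168.95]
```

View pics/c9.png

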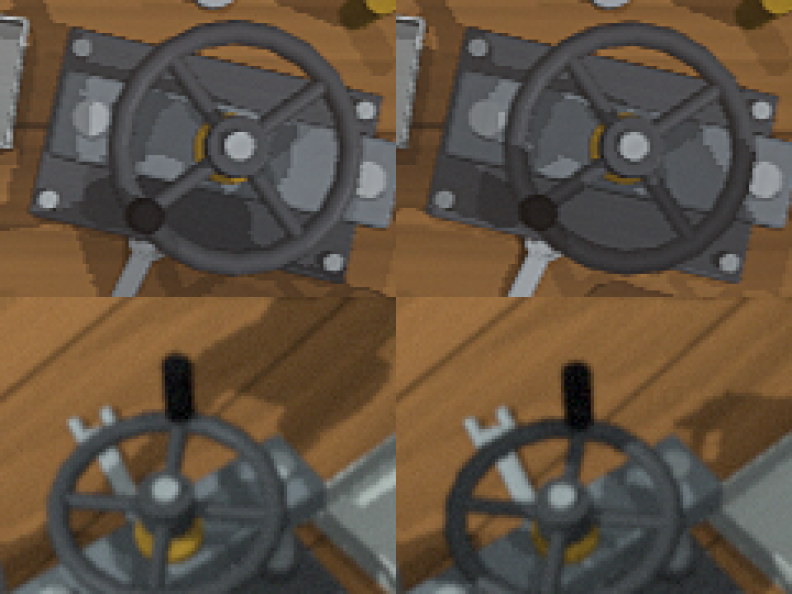

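The scene camera puts the handle about 1.2° past its start. The top view agrees roughly, at 1 to 2°, or about 1.5 mm at the handle. Turning the wheel back would be worse than leaving it there. The arm is clear, so I'm handing in.

```bash
python3 -c "
from workcell import workorder,observe
print(workorder.close_job(),observe()['t'],observe()['ft_force'])"
```

```text
the job is handed in; nothing more can be done
the job is handed in; nothing more can be done
```

I pushed the hand wheel clockwise through one full turn by its handle and handed the job in. My last check put it about 1 to 2° past the full turn, roughly 1.5 mm at the handle. I left it there, because turning it back would have meant pushing the wrong way.

- **How it was pushed:** I used the outside of the closed fingers and never gripped the handle. The first push took it to about 242°. I then lifted, swung the tool round and pushed to about 356.5°, and finished with a small nudge. It took about 27 s of the 64 s. Side forces stayed near 6 to 7 N in the readings I took after each move.
- **Final angle:** The scene camera shows the handle about 1.2° past its start. The top view gives about 1 to 2°, but it is less certain because the shading changed. The joint readings give about 0.8°.
- **Clear of the press:** The arm stopped about 0.3 m from the wheel with almost no force on the wrist.
- **Other objects:** The spanner looks unmoved in the last pictures, as do the visible edges of the tray, bearing and drift. I did not measure any of them, and the last crops leave out the oil bottle, grease jar and screwdriver. The arm did not come down near any of these objects.

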